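# Return the checked eggs to the board and present the duck egg to the candling lamp

### The job

I am candling eggs at the lamp. The two hen's eggs in the egg cups have been checked: set them gently back on the wooden egg board, each upright, blunt end up, in an empty well of its own, and leave the other hen's eggs there alone. Then take the big duck egg off the board and hold it in the air for me to look through, upright and blunt end up, its widest part squarely in front of the middle of the lamp's rubber cup and less than a centimetre from the cup's rim without touching it; finish like that, still holding it steady.

Things in the scene. Friction and masses are not known exactly. Their poses are not given: they have to be found in the camera images.
- egg_a_mid (a point): hen's egg, cream shell, 44 mm across at its widest, 58 mm long, standing blunt end up. The point lies on its axis at its widest girth, 33 mm above the pointed end, 25 mm below the blunt top; z runs along the axis to the blunt end. Loose, about 60 g, weight low. Starts in a loose white egg cup (36 mm across the rim, rim 48 mm above the worktop), this point about 71 mm above the worktop.
- egg_b_mid (a point): hen's egg, cream shell, 44 mm across at its widest, 58 mm long, standing blunt end up. The point lies on its axis at its widest girth, 33 mm above the pointed end, 25 mm below the blunt top; z runs along the axis to the blunt end. Loose, about 60 g, weight low. Starts in a second, equal egg cup.
- egg_c_mid (a point): hen's egg, cream shell, 44 mm across at its widest, 58 mm long, standing blunt end up. The point lies on its axis at its widest girth, 33 mm above the pointed end, 25 mm below the blunt top; z runs along the axis to the blunt end. Loose, about 60 g, weight low. Stands in a well of the board from the start and stays there.
- egg_d_mid (a point): hen's egg, cream shell, 44 mm across at its widest, 58 mm long, standing blunt end up. The point lies on its axis at its widest girth, 33 mm above the pointed end, 25 mm below the blunt top; z runs along the axis to the blunt end. Loose, about 60 g, weight low. Stands in a well of the board from the start and stays there.
- duck_egg_mid (a point): duck egg, the same cream shell but clearly bigger: 49 mm across at its widest and 68 mm long, standing in a well of the board, pointed end down, blunt end up. The point lies on its long axis in the plane of its widest girth, 39 mm above the pointed end and 29 mm below the blunt top; z runs along the axis towards the blunt end. Loose, about 85 g, weight low, near the pointed end.
- well0 (a point): centre of the mouth of well 0 of the egg board, level with the board's top. The well is 30 mm across and 20 mm deep; an egg stands in it on the rim, a hen's egg with its widest girth 23 mm above this point, the duck egg with its 29 mm above. Axes as the board's. Three of the six wells are empty at the start: those with no egg over them.
- well1 (a point): centre of the mouth of well 1 of the egg board, level with the board's top. The well is 30 mm across and 20 mm deep; an egg stands in it on the rim, a hen's egg with its widest girth 23 mm above this point, the duck egg with its 29 mm above. Axes as the board's. Three of the six wells are empty at the start: those with no egg over them.
- well2 (a point): centre of the mouth of well 2 of the egg board, level with the board's top. The well is 30 mm across and 20 mm deep; an egg stands in it on the rim, a hen's egg with its widest girth 23 mm above this point, the duck egg with its 29 mm above. Axes as the board's. Three of the six wells are empty at the start: those with no egg over them.
- well3 (a point): centre of the mouth of well 3 of the egg board, level with the board's top. The well is 30 mm across and 20 mm deep; an egg stands in it on the rim, a hen's egg with its widest girth 23 mm above this point, the duck egg with its 29 mm above. Axes as the board's. Three of the six wells are empty at the start: those with no egg over them.
- well4 (a point): centre of the mouth of well 4 of the egg board, level with the board's top. The well is 30 mm across and 20 mm deep; an egg stands in it on the rim, a hen's egg with its widest girth 23 mm above this point, the duck egg with its 29 mm above. Axes as the board's. Three of the six wells are empty at the start: those with no egg over them.
- well5 (a point): centre of the mouth of well 5 of the egg board, level with the board's top. The well is 30 mm across and 20 mm deep; an egg stands in it on the rim, a hen's egg with its widest girth 23 mm above this point, the duck egg with its 29 mm above. Axes as the board's. Three of the six wells are empty at the start: those with no egg over them.
- lamp_mouth (a point): centre of the open rim (45 mm across) of the black rubber cup at the front of the candling lamp, where the light comes out; 135 to 185 mm above the worktop, as the head was clamped. x points level into the lamp, from the cup back to its pillar, so an egg is presented on the -x side; y is sideways, z up. Rim and duck egg touch when this point is 24.5 mm from the egg's axis.
- lamp: the candling lamp, fixed: a round white foot 120 mm across, a steel pillar 223 mm high and, clamped on it, a level white lamp head 43 mm thick that ends in the rubber cup, whose rim lies 98 mm in front of the pillar. Origin: centre of the foot's underside; x points away from the cup, z up.
- egg_board: the egg board, fixed: light wood, 171 x 246 mm, top 34 mm above the worktop, 2 rows of 3 round wells 74 mm apart both ways. Origin: centre of its underside; x runs along its short side, y along its long side, z up.
There are look-alikes about, which are no part of the job. What is shaped like the part that bears egg_b_mid but purple or turquoise is not meant.

How it is judged:
On the way, in this order (a step that is already met when the one before it is completed fails the run):
1. one of the two eggs from the egg cups stands upright in a well of the board, let go ((((horizontal distance between egg_a_mid and well0 below 0.007 m or horizontal distance between egg_a_mid and well1 below 0.007 m or horizontal distance between egg_a_mid and well2 below 0.007 m or horizontal distance between egg_a_mid and well3 below 0.007 m or horizontal distance between egg_a_mid and well4 below 0.007 m or horizontal distance between egg_a_mid and well5 below 0.007 m) and z of egg_a_mid in the frame of well0 between 0.018 and 0.03 m and angle between egg_a_mid's own z axis and vertical below 0.3 rad and contact force between the fingers and egg_a below 0.05 N) or ((horizontal distance between egg_b_mid and well0 below 0.007 m or horizontal distance between egg_b_mid and well1 below 0.007 m or horizontal distance between egg_b_mid and well2 below 0.007 m or horizontal distance between egg_b_mid and well3 below 0.007 m or horizontal distance between egg_b_mid and well4 below 0.007 m or horizontal distance between egg_b_mid and well5 below 0.007 m) and z of egg_b_mid in the frame of well0 between 0.018 and 0.03 m and angle between egg_b_mid's own z axis and vertical below 0.3 rad and contact force between the fingers and egg_b below 0.05 N))), for 0.2 s.
2. both eggs from the egg cups stand upright in wells of the board, let go ((horizontal distance between egg_a_mid and well0 below 0.007 m or horizontal distance between egg_a_mid and well1 below 0.007 m or horizontal distance between egg_a_mid and well2 below 0.007 m or horizontal distance between egg_a_mid and well3 below 0.007 m or horizontal distance between egg_a_mid and well4 below 0.007 m or horizontal distance between egg_a_mid and well5 below 0.007 m) and z of egg_a_mid in the frame of well0 between 0.018 and 0.03 m and angle between each of egg_a_mid, egg_b_mid's own z axis and vertical below 0.3 rad and contact force between the fingers and egg_a below 0.05 N and (horizontal distance between egg_b_mid and well0 below 0.007 m or horizontal distance between egg_b_mid and well1 below 0.007 m or horizontal distance between egg_b_mid and well2 below 0.007 m or horizontal distance between egg_b_mid and well3 below 0.007 m or horizontal distance between egg_b_mid and well4 below 0.007 m or horizontal distance between egg_b_mid and well5 below 0.007 m) and z of egg_b_mid in the frame of well0 between 0.018 and 0.03 m and contact force between the fingers and egg_b below 0.05 N), for 0.2 s.
3. the duck egg is lifted clear of the board (z of duck_egg_mid in the frame of well0 above 0.06 m and contact force between duck_egg and the fingers above 0.5 N), for 0.1 s.
At the end, for the whole second after the job is handed in: Both cup eggs stand let go in wells (axis within 7 mm, tilt < 0.3 rad); the other hen's eggs within 10 mm of their start; duck egg still, held by the fingers only, tilt < 0.2 rad, blunt end up, within 8 mm of the lamp's axis sideways and in height, gap to the cup's rim 0 to 15 mm (all of step 2 and distance of each of egg_c_mid, egg_d_mid from where it was at the start of the episode below 0.01 m and x of duck_egg_mid in the frame of lamp_mouth between -0.0395 and -0.0245 m and y of duck_egg_mid in the frame of lamp_mouth between -0.008 and 0.008 m and z of duck_egg_mid in the frame of lamp_mouth between -0.008 and 0.008 m and angle between duck_egg_mid's own z axis and vertical below 0.2 rad and contact force between duck_egg and the fingers above 0.5 N and contact force between duck_egg and lamp below 0.1 N and contact force between duck_egg and egg_board below 0.1 N and linear speed of duck_egg below 0.02 m/s and angular speed of duck_egg below 0.3 rad/s); the arm keeps its last pose, push and grip.
It fails at once if an egg falls on the worktop (height (world z) of any of egg_a_mid, egg_b_mid, egg_c_mid, egg_d_mid, duck_egg_mid below 0.034 m).
It fails at once if one of the two eggs that stand on the board from the start is lifted or pushed out of its place (distance of any of egg_c_mid, egg_d_mid from where it was at the start of the episode above 0.012 m).
It fails at once if an egg is set down or knocked hard on the board (over 60 N) (contact force between any of egg_a, egg_b, egg_c, egg_d, duck_egg and egg_board above 60 N).
It fails at once if the duck egg is knocked against the lamp (over 12 N) (contact force between duck_egg and lamp above 12 N).
It also fails if it takes over 61 s, if anything falls off the work surface, if the arm or the gripper's body presses on something with over 40 N, if the wrist force passes 120 N, or if a joint passes its speed limit or range.

### The arm

A 6-joint arm with a two-finger parallel gripper is mounted at the origin on a cart in front of the work surface, level with it; the furniture and walls round the work are solid. World frame = base frame: x ahead of the robot, y to its left, z up, the work surface at z = 0. Lengths are in m, angles in rad, forces in N, time in s.
With the tool pointing down it reaches from about 0.25 to 0.775 m from the base axis. Payload 4 kg.
Tool frame: the origin (TCP) lies between the finger pads; the fingertips stand 14 mm ahead of it and the grasp point (between the pads) lies 5 mm behind it (tip_reach is the distance from the TCP to the fingertips, in m); z points along the fingers, y is the line along which they close (so a half turn about z gives the same grasp; the last joint's range is limited). The gripper opens to 94 mm and grips with 3 to 60 N. Pads are 16 mm wide; open, the fingers measure 119 mm over their backs; the gripper's body (75 mm by 177 mm) begins 78 mm behind the grasp point.
Start: joints at [1.216, 0.087, 1.371, -0, 1.684, -0.103], TCP at [0.137, 0.533, 0.22] pointing down, gripper open.
Joint ranges: [-3.1, 3.1], [-0.76, 2.03], [0.27, 2.55], [-1.08, 4.22], [0.17, 2.65], [-2.57, 2.57]. Speed limits (rad/s): [2.79, 2.79, 3.14, 3.14, 3.14, 3.14].

### API

Orientations are given as [roll, pitch, yaw] about the fixed x, y, z axes, in that order (R = Rz(yaw) Ry(pitch) Rx(roll)).
In Python, from bench import * gives the robot as it stands. The module is installed in compiled form; this text tells all that it offers.
- The arm moves only by the tool servo_tool, never from a script. Its argument "targets" is a list of rows, each a list of 4 numbers: the shift along the tool's x, y, z in cm, then the turn about the tool's z in degrees. A call has 1 to 8 rows; each row is the pose to reach, as a shift and turn from the pose commanded when the call began, along the tool's axes at that moment; what a row does not reach only later rows make up. A row lasts 1/8 s, in which the tool goes at most 62.5 mm and 10.7 degrees, less where a joint would pass 70% of its speed; a pose out of reach is approached as far as the arm can. A call with a gripper value outside its range is refused whole. "claw" is the closure in counts, from 0 (fully open) to 255 (shut), set as the call begins (left out, the last holds). The fingers move at their own pace and stop on an object; the grip force is fixed at half the most. Time passes only in rows, so rows that repeat a pose let the fingers close. It gives the time, the measured TCP pose, the force, the opening and the grip force at its end, in the units of the state.
- get_obs(): the state, without advancing time (a new reading comes with each control period).
- snapshot(name): name is "scene" or "top" or "wrist"; returns the picture (420x560x3 uint8, blue, green, red); there is no depth.
- camera_model(name): a dict with "camera_matrix" (3x3 intrinsics, pixels), "camera_from_world" (4x4, takes a point from world to camera coordinates). Camera axes: x right, y up, looking along -z (the intrinsics and any distortion apply to the point x, -y, -z); pixel columns grow to the right and rows downward; lengths in m; the calibration is good to about 2 mm. A picture is of the moment at which its call begins: read the wrist's pose just before it. camera_model takes no time and is no camera call; for the wrist camera it gives the pose at the moment of the call.
- close_job(): hands the job in; it is judged then, once.
The state is a dict: "time": time; "joint_positions": joint angles; "qvel": joint speeds; "joint_torque": joint torques, N m; "tool_pos": TCP position; "ee_rot": TCP orientation; "wrist_force": force on the tool from outside, world axes, zero at the start; "wrist_torque": the same for the moment, N m; "width": finger opening in m; "finger_force": force on a finger pad.
Only numpy, scipy, OpenCV 4.12 (cv2) and the standard library are available. Lean on these libraries where they do the work, as an engineer would, in place of code of your own. Each camera call takes 0.05 s, during which the arm holds its last target. There are 200 camera calls.

## Working session

There is one attempt and no reset: what is moved stays moved. The work goes in short steps, Python scripts to look and compute and a tool call to move; the robot and the scene stay as the last step left them, time stands still between calls to the robot, and variables do not carry over. Pictures are saved under pics/ and viewed, at most 10 in all, crops included, and the job is handed in when it is done.

Besides the shell and the picture viewer there is one more tool, called after "Call:" by a JSON object that holds its "op" and its "data", one argument or row to a line. servo_tool: Moves the arm, as the interface text tells. Its arguments: {"type":"object","properties":{"targets":{"type":"array"},"claw":{"type":"number"}},"required":["targets"]}

```bash
mkdir -p pics; python3 - <<'E'
from bench import *
import cv2
o=get_obs();print(o['time'],o['tool_pos'],o['ee_rot'],o['width'])
for n in("scene","top"):
    im=snapshot(n);cv2.imwrite(f"pics/{n}0.png",im)
    c=camera_model(n);print(n,c)
E
```

```text
0.0 [0.1368673  0.53215287 0.21831221] [-3.13939793e+00 -1.91161419e-04  2.88974890e+00] 0.09383239844001084
scene {'camera_matrix': array([[494.61095197,   0.        , 288.72533056],
       [  0.        , 494.61095197, 211.87745106],
       [  0.        ,   0.        ,   1.        ]]), 'camera_from_world': array([[ 0.63617974, -0.77145837,  0.01128394, -0.42989938],
       [ 0.45515957,  0.38707417,  0.8018749 , -0.32116896],
       [-0.62298082, -0.50500057,  0.5973854 , -0.83754003],
       [ 0.        ,  0.        ,  0.        ,  1.        ]])}
top {'camera_matrix': array([[535.119434  ,   0.        , 276.89865595],
       [  0.        , 535.119434  , 213.21007723],
       [  0.        ,   0.        ,   1.        ]]), 'camera_from_world': array([[-0.33946639, -0.94060201,  0.00551672,  0.12114246],
       [ 0.89388344, -0.32076869,  0.31317702, -0.58614446],
       [-0.29280534,  0.11124437,  0.94967875, -1.19265084],
       [ 0.        ,  0.        ,  0.        ,  1.        ]])}
```

View pics/scene0.png

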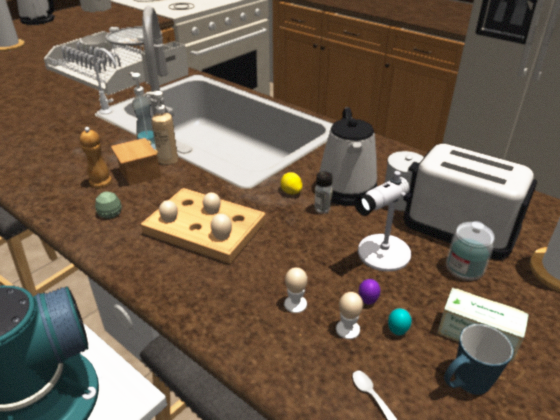

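View pics/top0.png

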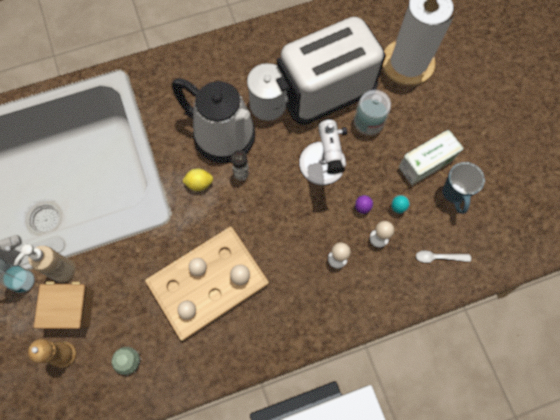

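```bash
python3 - <<'E'
import cv2,numpy as np
s=cv2.imread('pics/scene0.png');t=cv2.imread('pics/top0.png')
def tile(im,x,y,w,h,k):
    c=cv2.resize(im[y:y+h,x:x+w],None,fx=k,fy=k,interpolation=cv2.INTER_CUBIC)
    for i in range(0,w,10):
        cv2.line(c,(i*k,0),(i*k,8 if (x+i)%50 else 16),(0,255,0),1)
    for j in range(0,h,10):
        cv2.line(c,(0,j*k),(8 if (y+j)%50 else 16,j*k),(0,255,0),1)
    return c
def mont(f,tiles):
    H=np.zeros((600,800,3),np.uint8)
    for (x,y),c in tiles: h,w=c.shape[:2];H[y:y+h,x:x+w]=c[:600-y,:800-x]
    cv2.imwrite(f,H)
mont('pics/m1.png',[((0,0),tile(t,140,220,135,120,3)),((410,0),tile(t,320,210,80,60,4)),((410,250),tile(t,290,110,70,80,4)),((0,370),tile(t,145,170,60,30,3))])
mont('pics/m2.png',[((0,0),tile(s,140,185,130,75,3)),((0,250),tile(s,280,260,85,80,4)),((410,0),tile(s,350,165,70,110,4))])
E
```

```text
(no output)
```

View pics/m1.png

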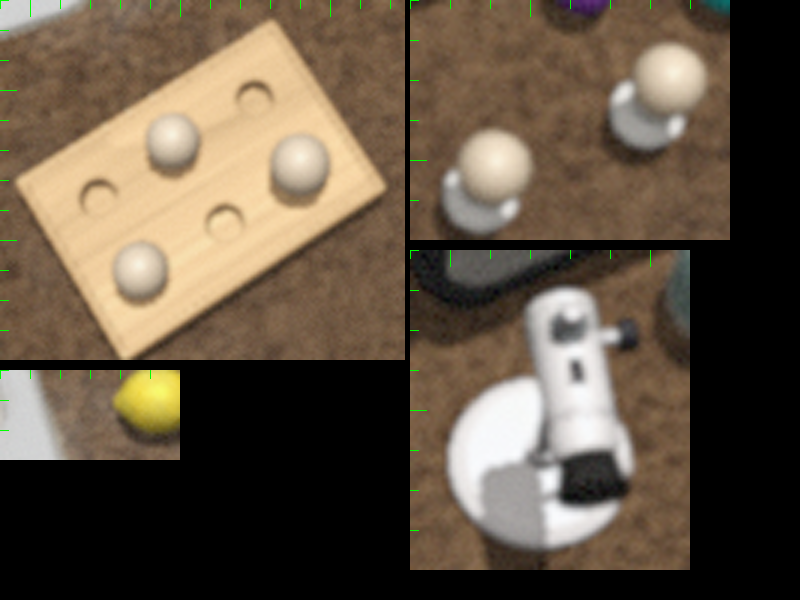

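View pics/m2.png

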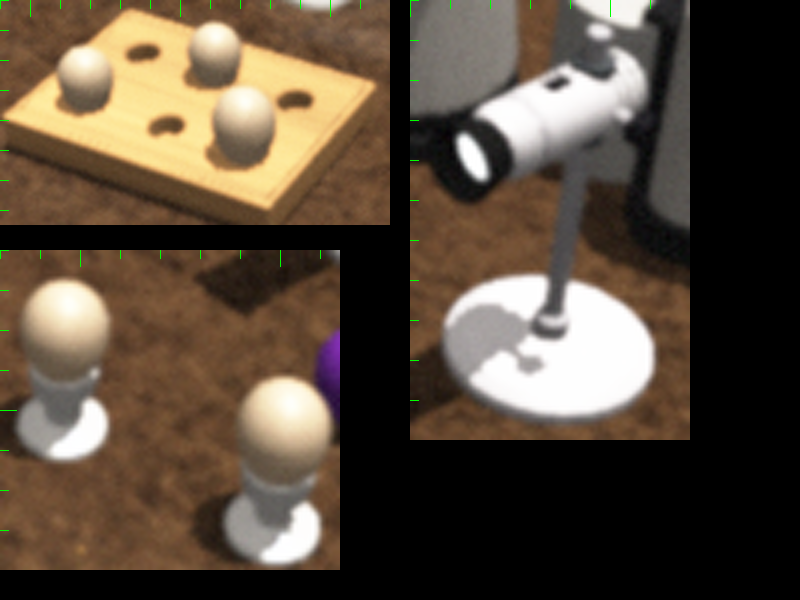

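```bash
cat > h.py <<'E'
from bench import *
import numpy as np, cv2
from scipy.optimize import least_squares
from scipy.spatial.transform import Rotation as Ro
C={n:camera_model(n) for n in("scene","top")}
def proj(c,P):
    P=np.atleast_2d(P);q=P@c['camera_from_world'][:3,:3].T+c['camera_from_world'][:3,3]
    q=q*[1,-1,-1];u=q@c['camera_matrix'].T;return u[:,:2]/u[:,2:]
def eggpts(p,d=False):
    r,a,b=(.0245,.039,.029) if d else (.022,.033,.025)
    t,f=np.meshgrid(np.linspace(-1.57,1.57,40),np.linspace(0,6.28,60));z=np.sin(t)
    return np.stack([r*np.cos(t)*np.cos(f),r*np.cos(t)*np.sin(f),np.where(z<0,a,b)*z],-1).reshape(-1,3)+p
def bb(u): return np.r_[u.min(0),u.max(0)]
def go(p,yaw):
    """shift (tool axes, cm) and turn (deg) from the measured pose to TCP p with tool yaw (mod pi)"""
    o=get_obs();R=Ro.from_euler('xyz',o['ee_rot']);s=R.inv().apply(np.array(p)-o['tool_pos'])*100
    dy=(o['ee_rot'][2]-yaw+np.pi/2)%np.pi-np.pi/2
    print('t',o['time'],'pos',o['tool_pos'].round(4),'rot',o['ee_rot'].round(3),'shift',s.round(2),'turn',np.degrees(dy).round(1),'j6',o['joint_positions'][5].round(2),'w',o['width'].round(4))
E
cat > fit.py <<'E'
from h import *
T=lambda x0,y0,k,ox,oy:lambda u:(np.array(u,float)-[ox,oy]+.5)/k-.5+[x0,y0]
tb=T(140,220,3,0,0);tc=T(320,210,4,410,0);tl=T(290,110,4,410,250)
sb=T(140,185,3,0,0);sc=T(280,260,4,0,250);sl=T(350,165,4,410,0)
# board
cor=np.array([[-1,-1],[1,-1],[1,1],[-1,1]])*[.0855,.123]
wl=np.array([[i*.037,j*.074] for i in(-1,1) for j in(-1,0,1)])
pc=tb([(274,20),(386,186),(123,357),(15,180)]);ps=sb([(376,87),(268,208),(5,117),(131,9)])
wt=tb([(255,97),(98,196),(225,221)]);ws=sb([(295,100),(143,52),(167,125)])
def bd(p,a):
    R=Ro.from_euler('z',p[2]).as_matrix()[:2,:2];return np.c_[a@R.T+p[:2],np.full(len(a),.034)]
best=None
for sh in range(4):
  for y0 in np.arange(0,6.28,.5):
    def res(p):
        c=np.roll(bd(p,cor),sh,0);r=[proj(C['top'],c)-pc,proj(C['scene'],c)-ps]
        w=bd(p,wl)
        for n,o in(('top',wt),('scene',ws)):
            u=proj(C[n],w)
            for q in o: d=u-q;r.append(d[[np.argmin((d**2).sum(1))]])
        return np.vstack(r).ravel()
    f=least_squares(res,[.4,.2,y0],loss='soft_l1')
    if best is None or f.cost<best[0].cost: best=(f,sh)
f=best[0];print('board',f.x.round(4),'rms px',np.sqrt((f.fun**2).mean()).round(2));print(f.fun.reshape(-1,2).round(1).tolist())
W=bd(f.x,wl);print(W.round(4))
def egg(name,bt,bs,p0,d=False):
    def r(p): return np.r_[bb(proj(C['top'],eggpts(p,d)))-bt,bb(proj(C['scene'],eggpts(p,d)))-bs]
    g=least_squares(r,p0);print(name,g.x.round(4),g.fun.round(1).tolist())
B=lambda t,a,b:np.r_[t(a),t(b)]
egg('cup1',B(tc,(458,128),(532,201)),B(sc,(21,279),(110,382)),[.4,0,.07])
egg('cup2',B(tc,(633,43),(706,115)),B(sc,(238,376),(332,485)),[.4,0,.07])
egg('eg1',B(tb,(146,114),(200,171)),B(sb,(188,23),(241,88)),[.4,.2,.05])
egg('duck',B(tb,(270,134),(330,196)),B(sb,(212,87),(275,167)),[.4,.2,.05],True)
egg('eg3',B(tb,(111,240),(168,300)),B(sb,(57,45),(113,111)),[.4,.2,.05])
# lamp: foot
a=np.linspace(0,6.28,90);ci=np.c_[np.cos(a),np.sin(a)]
foot=lambda p:np.vstack([np.c_[ci*.06+p[:2],np.full(90,z)] for z in(0,.008)])
ft=B(tl,(447,376),(634,549));fs=B(sl,(443,274),(655,420))
g=least_squares(lambda p:np.r_[bb(proj(C['top'],foot(p)))-ft,bb(proj(C['scene'],foot(p)))-fs],[.4,0]);print('foot',g.x.round(4),g.fun.round(1).tolist())
# lamp head: yaw,height from glow centre
F=g.x
def lm(p): return np.r_[F-.098*np.array([np.cos(p[0]),np.sin(p[0])]),p[1]]
gl=sl((473,158));ct=tl((592,490))
for y0 in(-2,0,1,2,3):
    h=least_squares(lambda p:np.r_[(proj(C['scene'],lm(p))-gl).ravel(),(proj(C['top'],lm(p))-ct).ravel()],[y0,.16]);print('lamp',h.x.round(3),lm(h.x).round(4),h.fun.round(1).tolist())
E
python3 fit.py
```

```text
board [0.5064 0.1267 3.3811] rms px 39.5
[[0.1, -0.6], [-123.5, -2.3], [-0.0, 1.0], [124.0, 2.5], [0.5, -1.1], [-46.2, -66.6], [-1.0, -0.4], [45.8, 66.3], [0.0, -0.0], [0.2, -0.1], [0.1, 0.2], [0.2, -0.2], [0.2, -0.1], [-0.1, -0.0]]
[[0.5248 0.2074 0.034 ]
 [0.5424 0.1355 0.034 ]
 [0.5599 0.0636 0.034 ]
 [0.4529 0.1898 0.034 ]
 [0.4705 0.1179 0.034 ]
 [0.488  0.046  0.034 ]]
cup1 [ 0.4578 -0.1984  0.0719] [-0.2, 0.2, -0.1, 0.8, 0.4, -0.4, 0.4, 0.1]
cup2 [ 0.4721 -0.3185  0.0717] [-0.4, -0.1, 0.1, 0.6, 0.1, -0.2, 0.3, 0.1]
eg1 [0.541  0.1363 0.0572] [-0.3, -0.2, 0.4, -0.4, -0.6, -0.0, 0.0, 0.2]
duck [0.4881 0.0471 0.0615] [-0.4, -0.3, 0.3, 0.1, -0.4, -0.0, 0.3, 0.1]
eg3 [0.4525 0.1908 0.0583] [-0.1, 0.2, 0.2, -0.5, -0.3, -0.1, 0.1, 0.2]
foot [ 0.7144 -0.256 ] [0.3, 0.1, -1.2, -0.6, 0.2, 0.6, -0.2, 0.9]
lamp [-0.175  0.184] [ 0.6179 -0.2389  0.1843] [-2.1, 0.1, 1.7, -0.3]
lamp [-0.175  0.184] [ 0.6179 -0.2389  0.1843] [-2.1, 0.1, 1.7, -0.3]
lamp [-0.175  0.184] [ 0.6179 -0.2389  0.1843] [-2.1, 0.1, 1.7, -0.3]
lamp [6.108 0.184] [ 0.6179 -0.2389  0.1843] [-2.1, 0.1, 1.7, -0.3]
lamp [6.108 0.184] [ 0.6179 -0.2389  0.1843] [-2.1, 0.1, 1.7, -0.3]
```

```bash
python3 -c "
from h import *
go([.4578,-.1984,.20],2.595)"
```

```text
Traceback (most recent call last):
  File "h.py", line 18, in go
    print('t',o['time'],'pos',o['tool_pos'].round(4),'rot',o['ee_rot'].round(3),'shift',s.round(2),'turn',np.degrees(dy).round(1),'j6',o['joint_positions'][5].round(2),'w',o['width'].round(4))
                                                                                                                                                                            ^^^^^^^^^^^^^^^^
AttributeError: 'float' object has no attribute 'round'
```

```bash
sed -i "s/o\['width'\].round(4)/round(o['width'],4)/" h.py; python3 -c "
from h import *
go([.4578,-.1984,.20],2.595)"
```

```text
t 0.1 pos [0.1369 0.5322 0.2184] rot [-3.14 -0.    2.89] shift [-49.29 -62.76   1.95] turn 16.9 j6 -0.1 w 0.0941
```

Call:
{"op": "servo_tool", "data": {
  "targets": [
    [-3,-3.8,0,2],
    [-6.2,-7.8,0,4],
    [-9.4,-11.8,0,6],
    [-12.6,-15.8,0,8],
    [-15.8,-19.8,0,10],
    [-19,-23.8,0,12],
    [-22.2,-27.8,0,14],
    [-25.4,-31.8,0,17]
  ],
  "claw": 50
}}

```text
time: 1.1
tool_pos: [0.3039, 0.1598, 0.2192]
ee_rot: [3.141, 0.0, 2.592]
wrist_force: [0.0, 0.2, 0.1]
width: 0.0753
finger_force: 0.0
```

```bash
python3 -c "
from h import *
go([.4578,-.1984,.15],2.595)"
```

```text
t 1.1 pos [0.3039 0.1598 0.2192] rot [3.141 0.    2.592] shift [-31.84 -22.51   6.92] turn -0.2 j6 -0.7 w 0.0753
```

Call:
{"op": "servo_tool", "data": {
  "targets": [
    [-4.5,-3.2,0.5,0],
    [-9,-6.4,1,0],
    [-13.5,-9.6,2,0],
    [-18,-12.8,3,0],
    [-22.5,-16,4,0],
    [-27,-19.2,5,0],
    [-31.8,-22.5,6,0],
    [-31.8,-22.5,6.9,0]
  ]
}}

```text
time: 2.1
tool_pos: [0.4579, -0.1992, 0.1485]
ee_rot: [-3.141, -0.003, 2.589]
wrist_force: [-0.6, 0.5, -0.5]
width: 0.0755
finger_force: 0.0
```

```bash
python3 -c "
from h import *
go([.4578,-.1984,.0665],2.595)
o=get_obs();c=camera_model('wrist');im=snapshot('wrist');cv2.imwrite('pics/w1.png',im)
print(o['tool_pos'],proj(c,[[.4578,-.1984,.097],[.4721,-.3185,.097],[.6179,-.2389,.1843]]).round(0).tolist(), (-c['camera_from_world'][:3,:3].T@c['camera_from_world'][:3,3]).round(3))
go([.4578,-.1984,.0665],2.595)"
```

```text
t 2.1 pos [ 0.4579 -0.1992  0.1485] rot [-3.141e+00 -3.000e-03  2.589e+00] shift [0.03 0.06 8.2 ] turn -0.4 j6 -1.54 w 0.0755
[ 0.45794045 -0.1991686   0.14845485] [[278.0, 231.0], [151.0, 326.0], [368.0, 549.0]] [ 0.39  -0.157  0.313]
t 2.15 pos [ 0.4568 -0.1969  0.1474] rot [ 3.141 -0.006  2.59 ] shift [-0.21 -0.08  8.08] turn -0.3 j6 -1.54 w 0.0757
```

View pics/w1.png

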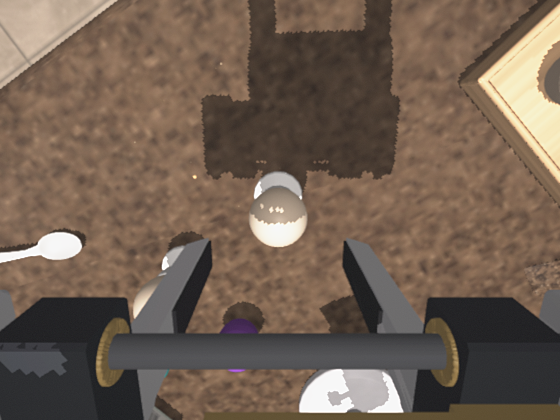

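```bash
python3 -c "
from h import *
go([.4578,-.1984,.0665],2.595)
c=camera_model('wrist');b=np.array([249,187,307,248.])
g=least_squares(lambda q:bb(proj(c,eggpts(np.r_[q,.071])))-b,[.458,-.198]);print(g.x,g.fun)"
```

```text
t 2.15 pos [ 0.4568 -0.1969  0.1474] rot [ 3.141 -0.006  2.59 ] shift [-0.21 -0.08  8.08] turn -0.3 j6 -1.54 w 0.0757
[ 0.45490861 -0.19530573] [-0.33926187  0.43548538  0.3389763  -0.42207307]
```

Call:
{"op": "servo_tool", "data": {
  "targets": [
    [0,0,3,0],
    [0,0,6,0],
    [0,0,7.6,0],
    [0,0,8.1,0],
    [0,0,8.1,0]
  ]
}}

```text
time: 2.78
tool_pos: [0.4581, -0.1961, 0.0701]
ee_rot: [3.141, 0.001, 2.594]
wrist_force: [-0.1, 0.6, 0.3]
width: 0.0754
finger_force: 0.0
```

```bash
python3 -c "
from h import *
go([.4569,-.198,.0665],2.595)"
```

```text
t 2.775 pos [ 0.4581 -0.1961  0.0701] rot [3.141e+00 1.000e-03 2.594e+00] shift [ 0.01 -0.23  0.36] turn -0.1 j6 -1.54 w 0.0754
```

Call:
{"op": "servo_tool", "data": {
  "targets": [
    [0,-0.1,0.2,0],
    [0,-0.1,0.2,0],
    [0,-0.1,0.2,0],
    [0,-0.1,0.2,0],
    [0,-0.1,0.2,0]
  ],
  "claw": 160
}}

```text
time: 3.4
tool_pos: [0.4574, -0.1976, 0.0677]
ee_rot: [-3.141, 0.0, 2.593]
wrist_force: [-0.1, -0.5, 1.7]
width: 0.0434
finger_force: 30.0
```

```bash
python3 -c "
from h import *
go([.4569,-.198,.17],2.595)"
```

```text
t 3.4 pos [ 0.4574 -0.1976  0.0677] rot [-3.141  0.     2.593] shift [ 1.000e-02 -7.000e-02 -1.023e+01] turn -0.1 j6 -1.54 w 0.0434
```

Call:
{"op": "servo_tool", "data": {
  "targets": [
    [0,0,-0.8,0],
    [0,0,-2.5,0],
    [0,0,-4.8,0],
    [0,0,-7,0],
    [0,0,-9,0],
    [0,0,-10.2,0]
  ]
}}

```text
time: 4.15
tool_pos: [0.458, -0.1975, 0.1719]
ee_rot: [3.141, 0.003, 2.593]
wrist_force: [0.6, 0.1, -1.3]
width: 0.0434
finger_force: 30.0
```

```bash
python3 -c "
from h import *
go([.5248,.2074,.17],2.595)"
```

```text
t 4.15 pos [ 0.458  -0.1975  0.1719] rot [3.141e+00 3.000e-03 2.593e+00] shift [15.41 38.03  0.15] turn -0.1 j6 -1.54 w 0.0434
```

Call:
{"op": "servo_tool", "data": {
  "targets": [
    [1.2,3,0,0],
    [3.4,8.3,0,0],
    [5.8,14.3,0,0],
    [8.2,20.3,0,0],
    [10.6,26.3,0,0],
    [13,32,0,0],
    [14.7,36.2,0,0],
    [15.4,38,0,0]
  ]
}}

```text
time: 5.15
tool_pos: [0.5238, 0.2099, 0.1694]
ee_rot: [-3.141, -0.001, 2.597]
wrist_force: [0.0, -1.1, -0.7]
width: 0.0429
finger_force: 30.0
```

Call:
{"op": "servo_tool", "data": {
  "targets": [
    [0,0,1,0],
    [0,0,3,0],
    [0,0,5,0],
    [0,0,7,0],
    [0,0,8,0],
    [0,0,8,0],
    [0,0,8,0]
  ]
}}

```text
time: 6.02
tool_pos: [0.5247, 0.2069, 0.0904]
ee_rot: [3.14, 0.001, 2.592]
wrist_force: [0.3, 0.1, -0.3]
width: 0.0434
finger_force: 30.0
```

```bash
python3 -c "
from h import *
go([.5248,.2074,.0535],2.595)
c=camera_model('wrist');im=snapshot('wrist');cv2.imwrite('pics/w2.png',im)
print(proj(c,[[.5248,.2074,.034],[.541,.136,.057],[.4525,.1905,.057]]).round(0).tolist())
go([.5248,.2074,.0535],2.595)"
```

```text
t 6.025 pos [0.5247 0.2069 0.0904] rot [3.140e+00 1.000e-03 2.592e+00] shift [0.02 0.05 3.69] turn -0.2 j6 -0.75 w 0.0434
[[278.0, 229.0], [201.0, 312.0], [190.0, 158.0]]
t 6.075 pos [0.5248 0.2071 0.0906] rot [3.140e+00 1.000e-03 2.593e+00] shift [0.01 0.02 3.71] turn -0.1 j6 -0.75 w 0.0433
```

View pics/w2.png

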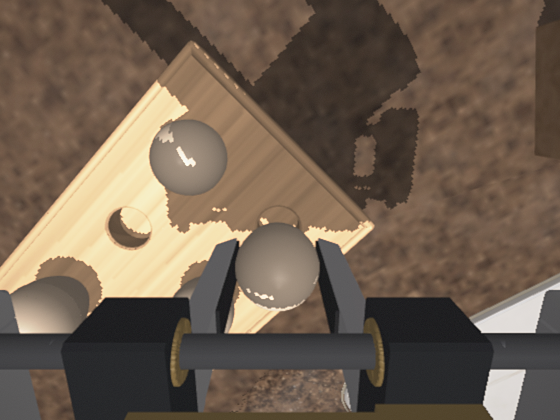

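Call:
{"op": "servo_tool", "data": {
  "targets": [
    [0,0,1,0],
    [0,0,2,0],
    [0,0,2.8,0],
    [0,0,3.2,0],
    [0,0,3.5,0],
    [0,0,3.6,0],
    [0,0,3.6,0],
    [0,0,3.6,0]
  ]
}}

```text
time: 7.08
tool_pos: [0.5246, 0.2077, 0.0542]
ee_rot: [3.14, 0.001, 2.593]
wrist_force: [0.4, 0.9, 1.9]
width: 0.0432
finger_force: 30.0
```

Call:
{"op": "servo_tool", "data": {
  "targets": [
    [0,0,0.05,0],
    [0,0,0.05,0],
    [0,0,0.05,0],
    [0,0,0.05,0],
    [0,0,0.05,0]
  ],
  "claw": 50
}}

```text
time: 7.7
tool_pos: [0.524, 0.2073, 0.0529]
ee_rot: [-3.141, -0.0, 2.593]
wrist_force: [-0.0, 0.5, 0.4]
width: 0.0754
finger_force: 0.0
```

Call:
{"op": "servo_tool", "data": {
  "targets": [
    [0,0,-1,0],
    [0,0,-3,0],
    [0,0,-5,0],
    [0,0,-7,0],
    [0,0,-8.5,0]
  ]
}}

```text
time: 8.32
tool_pos: [0.5245, 0.2075, 0.1399]
ee_rot: [3.14, 0.001, 2.593]
wrist_force: [0.0, 0.0, -0.8]
width: 0.0754
finger_force: 0.0
```

```bash
python3 -c "
from h import *
c=camera_model('wrist');im=snapshot('wrist');cv2.imwrite('pics/w3.png',im);print(bb(proj(c,eggpts([.5248,.2074,.057]))).round())
go([.472,-.3185,.15],2.9)"
```

```text
[249. 188. 306. 247.]
t 8.375 pos [0.5255 0.2078 0.142 ] rot [3.137 0.004 2.593] shift [-22.88 -47.69  -0.91] turn -17.6 j6 -0.75 w 0.0756
```

View pics/w3.png

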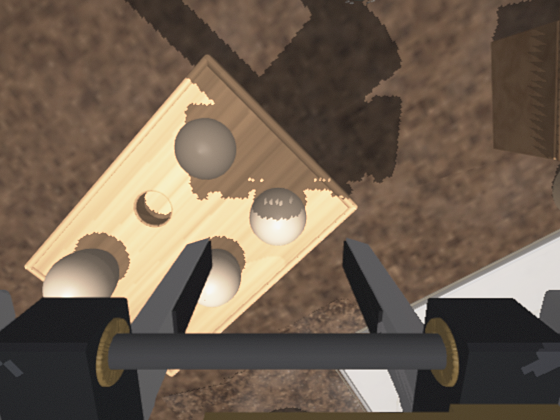

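Call:
{"op": "servo_tool", "data": {
  "targets": [
    [-1.3,-2.7,-0.9,-1],
    [-3.8,-8,-0.9,-3],
    [-6.3,-13.3,-0.9,-5],
    [-8.8,-18.6,-0.9,-7],
    [-11.3,-23.9,-0.9,-9],
    [-13.8,-29.2,-0.9,-11.5],
    [-16.3,-34.5,-0.9,-14],
    [-18.8,-39.8,-0.9,-17.6]
  ]
}}

```text
time: 9.38
tool_pos: [0.4764, -0.2321, 0.1469]
ee_rot: [3.141, 0.0, 2.902]
wrist_force: [0.5, -0.5, -0.5]
width: 0.0757
finger_force: 0.0
```

```bash
python3 -c "
from h import *
go([.472,-.3185,.14],2.9)"
```

```text
t 9.375 pos [ 0.4764 -0.2321  0.1469] rot [3.141 0.    2.902] shift [-1.62 -8.5   0.69] turn 0.1 j6 -1.89 w 0.0757
```

Call:
{"op": "servo_tool", "data": {
  "targets": [
    [-0.7,-4,0,0],
    [-1.4,-7,0,0],
    [-1.6,-8.5,0.4,0],
    [-1.6,-8.5,0.4,0],
    [-1.6,-8.5,0.4,0],
    [-1.6,-8.5,0.4,0]
  ]
}}

```text
time: 10.12
tool_pos: [0.4725, -0.3155, 0.1432]
ee_rot: [3.141, 0.0, 2.902]
wrist_force: [0.3, 0.9, -0.3]
width: 0.0756
finger_force: 0.0
```

```bash
python3 -c "
from h import *
c=camera_model('wrist');im=snapshot('wrist');cv2.imwrite('pics/w4.png',im);print(bb(proj(c,eggpts([.472,-.3185,.0715]))).round())
# shell mask, bbox
h=cv2.cvtColor(im,cv2.COLOR_BGR2HSV);m=((h[...,2]>100)&(h[...,0]<30)&(h[...,1]<140)).astype('uint8')
n,l,s,ce=cv2.connectedComponentsWithStats(m);print([(x[:5].tolist()) for x in s[1:] if x[4]>400])
go([.472,-.3185,.0675],2.9)"
```

```text
[243. 192. 303. 253.]
[[0, 0, 560, 334, 152278], [0, 250, 43, 40, 937], [96, 318, 34, 69, 1157], [425, 318, 34, 69, 1147], [147, 368, 413, 52, 13441]]
t 10.175 pos [ 0.4725 -0.3157  0.1432] rot [3.141 0.    2.902] shift [-0.02 -0.29  7.57] turn 0.1 j6 -2.02 w 0.0757
```

View pics/w4.png

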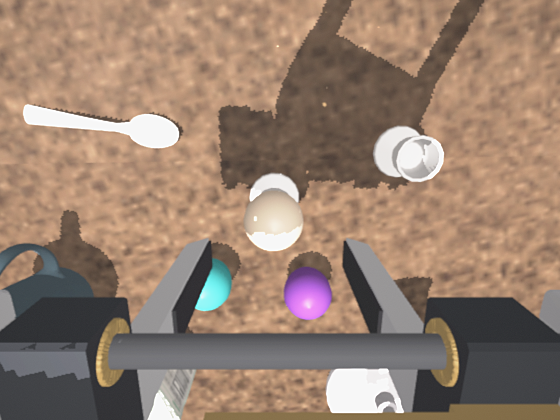

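Call:
{"op": "servo_tool", "data": {
  "targets": [
    [0,-0.2,2.5,0],
    [0,-0.25,5,0],
    [0,-0.25,7,0],
    [0,-0.25,7.6,0],
    [0,-0.25,7.6,0],
    [0,-0.25,7.6,0]
  ]
}}

```text
time: 10.92
tool_pos: [0.4723, -0.3195, 0.0683]
ee_rot: [-3.141, 0.002, 2.901]
wrist_force: [-0.4, 0.0, 0.4]
width: 0.0757
finger_force: 0.0
```

Call:
{"op": "servo_tool", "data": {
  "targets": [
    [0,0,0,0],
    [0,0,0,0],
    [0,0,0,0],
    [0,0,0,0],
    [0,0,0,0]
  ],
  "claw": 160
}}

```text
time: 11.55
tool_pos: [0.4717, -0.3189, 0.067]
ee_rot: [3.141, 0.0, 2.9]
wrist_force: [0.7, 1.0, 0.5]
width: 0.0434
finger_force: 30.0
```

Call:
{"op": "servo_tool", "data": {
  "targets": [
    [0,0,-0.8,0],
    [0,0,-2.5,0],
    [0,0,-4.8,0],
    [0,0,-7,0],
    [0,0,-9,0],
    [0,0,-10.2,0]
  ]
}}

```text
time: 12.3
tool_pos: [0.4721, -0.3197, 0.1716]
ee_rot: [-3.14, 0.003, 2.9]
wrist_force: [-0.9, -0.3, -0.6]
width: 0.0433
finger_force: 30.0
```

```bash
python3 -c "
from h import *
go([.5599,.0636,.17],2.595)"
```

```text
t 12.3 pos [ 0.4721 -0.3197  0.1716] rot [-3.14e+00  3.00e-03  2.90e+00] shift [ 0.64 39.32  0.1 ] turn 17.5 j6 -2.02 w 0.0433
```

Call:
{"op": "servo_tool", "data": {
  "targets": [
    [0,3,0,1],
    [0.1,8.5,0,3],
    [0.2,14.5,0,6],
    [0.3,20.5,0,9],
    [0.4,26.5,0,12],
    [0.5,32.5,0,15],
    [0.6,37.2,0,17],
    [0.6,39.3,0,17.5]
  ]
}}

```text
time: 13.3
tool_pos: [0.5597, 0.0666, 0.1693]
ee_rot: [3.141, -0.0, 2.597]
wrist_force: [0.0, -0.3, -0.8]
width: 0.0432
finger_force: 30.0
```

Call:
{"op": "servo_tool", "data": {
  "targets": [
    [0,0,1,0],
    [0,0,3,0],
    [0,0,5,0],
    [0,0,7,0],
    [0,0,8,0],
    [0,0,8,0],
    [0,0,8,0]
  ]
}}

```text
time: 14.18
tool_pos: [0.5602, 0.0636, 0.0899]
ee_rot: [3.141, 0.001, 2.594]
wrist_force: [1.0, -0.0, -0.7]
width: 0.043
finger_force: 30.0
```

```bash
python3 -c "
from h import *
go([.5599,.0636,.053],2.595)"
```

```text
t 14.175 pos [0.5602 0.0636 0.0899] rot [3.141e+00 1.000e-03 2.594e+00] shift [ 0.03 -0.02  3.69] turn -0.0 j6 -1.01 w 0.043
```

Call:
{"op": "servo_tool", "data": {
  "targets": [
    [0,0,1,0],
    [0,0,2,0],
    [0,0,2.8,0],
    [0,0,3.2,0],
    [0,0,3.5,0],
    [0,0,3.65,0],
    [0,0,3.65,0],
    [0,0,3.65,0]
  ]
}}

```text
time: 15.18
tool_pos: [0.5604, 0.0639, 0.0533]
ee_rot: [3.141, 0.002, 2.595]
wrist_force: [1.7, 0.3, 3.3]
width: 0.043
finger_force: 30.0
```

Contact at about 4 N; release and rise.

Call:
{"op": "servo_tool", "data": {
  "targets": [
    [0,0,0,0],
    [0,0,0,0],
    [0,0,0,0],
    [0,0,0,0],
    [0,0,0,0]
  ],
  "claw": 50
}}

```text
time: 15.8
tool_pos: [0.5596, 0.064, 0.0523]
ee_rot: [-3.142, -0.0, 2.595]
wrist_force: [0.1, 0.2, 0.4]
width: 0.0754
finger_force: 0.0
```

Call:
{"op": "servo_tool", "data": {
  "targets": [
    [0,0,-1,0],
    [0,0,-3,0],
    [0,0,-5,0],
    [0,0,-7,0],
    [0,0,-8.5,0],
    [0,0,-8.5,0]
  ]
}}

```text
time: 16.55
tool_pos: [0.5607, 0.064, 0.1394]
ee_rot: [3.14, 0.003, 2.595]
wrist_force: [0.2, 0.2, -1.6]
width: 0.0754
finger_force: 0.0
```

```bash
python3 - <<'E'
from h import *
go([.488,.0465,.14],2.595)
c=camera_model('wrist');im=snapshot('wrist')
for p,d in(([.5599,.0636,.057],0),([.488,.0465,.063],1),([.5424,.1355,.057],0),([.5248,.2074,.057],0)):
    b=bb(proj(c,eggpts(p,d)));cv2.rectangle(im,tuple(b[:2].astype(int).tolist()),tuple(b[2:].astype(int).tolist()),(0,255,0),1)
cv2.imwrite('pics/w5.png',im)
E
```

```text
t 16.55 pos [0.5607 0.064  0.1394] rot [3.140e+00 3.000e-03 2.595e+00] shift [ 5.3  -5.27 -0.08] turn -0.0 j6 -1.01 w 0.0754
```

View pics/w5.png

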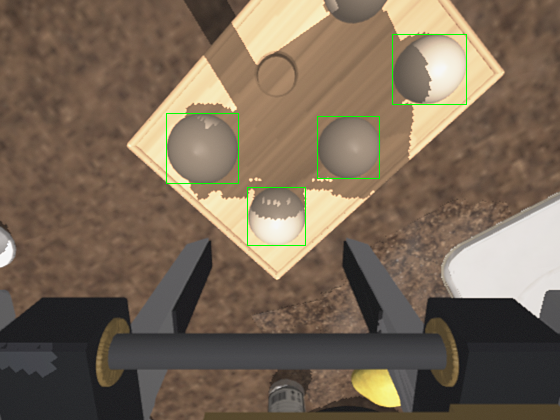

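```bash
cat > lamp.py <<'E'
from h import *
a=np.linspace(0,6.28,90)
def rim(p,r=.0225,back=0):
    F=p[:2];x=np.array([np.cos(p[2]),np.sin(p[2])]);c=np.r_[F-(.098-back)*x,p[3]]
    return c+r*np.outer(np.cos(a),[-x[1],x[0],0])+r*np.outer(np.sin(a),[0,0,1])
if __name__=='__main__':
    T=lambda x0,y0,k,ox,oy:lambda u:(np.array(u,float)-[ox,oy]+.5)/k-.5+[x0,y0]
    tl=T(290,110,4,410,250);sl=T(350,165,4,410,0)
    for n in('scene','top'): print(n,(-C[n]['camera_from_world'][:3,:3].T@C[n]['camera_from_world'][:3,3]).round(3))
    tb=np.r_[tl((559,0))[0],tl((627,505))];sL=np.r_[sl((436,117)),sl((0,203))[1]];gl=sl((473,158))
    ax=tl([(562,308),(593,485)])
    def res(p):
        bt=bb(proj(C['top'],rim(p)));bs=bb(proj(C['scene'],rim(p)))
        m=np.array([rim(p,0,.09)[0],rim(p,0,.0)[0]]);u=proj(C['top'],m)
        d=u[1]-u[0];d/=np.hypot(*d);n=np.array([-d[1],d[0]])
        return np.r_[bt[0]-tb[0],bt[2:]-tb[1:],bs[0]-sL[0],bs[1]-sL[1],bs[3]-sL[2],(ax-u[0])@n,(p[:2]-[.7144,-.256])/.001]
    g=least_squares(res,[.7144,-.256,-.175,.18],loss='soft_l1');p=g.x
    print(p.round(4),res(p).round(1).tolist());c=rim(p,0)[0];print('mouth',c.round(4),'egg',(c-.0325*np.array([np.cos(p[2]),np.sin(p[2]),0])).round(4))
    print('rim scene ctr',proj(C['scene'],rim(p)).mean(0),'glow',gl)
    for nm,im,o,k in(('scene','pics/scene0.png',(350,165,70,70),5),('top','pics/top0.png',(290,110,70,80),5)):
        I=cv2.imread(im);x,y,w,h=o;I=cv2.resize(I[y:y+h,x:x+w],None,fx=k,fy=k,interpolation=cv2.INTER_CUBIC)
        for b,col in((0,(0,255,0)),(.045,(0,0,255)),(.098,(255,0,0))):
            u=(proj(C[nm],rim(p,.0225 if b==0 else .0215,b))-[x,y]+.5)*k
            cv2.polylines(I,[u.astype(int)],True,col,1)
        F=np.c_[np.c_[np.cos(a),np.sin(a)]*.06+p[:2],0*a];cv2.polylines(I,[((proj(C[nm],F)-[x,y]+.5)*k).astype(int)],True,(255,0,255),1)
        if nm=='scene': M=I
        else:
            H=max(M.shape[0],I.shape[0]);M=np.hstack([cv2.copyMakeBorder(q,0,H-q.shape[0],0,0,cv2.BORDER_CONSTANT) for q in(M,I)])
    cv2.imwrite('pics/lamp.png',M)
E
python3 lamp.py
```

```text
scene [-0.102 -0.63   0.763]
top [0.216 0.059 1.316]
[ 0.7147 -0.2565 -0.1976  0.1822] [-0.7, 1.7, 0.2, -1.5, 0.2, -0.4, -0.8, 0.3, 0.3, -0.5]
mouth [ 0.6186 -0.2372  0.1822] egg [ 0.5867 -0.2308  0.1822]
rim scene ctr [362.68455226 204.4840138 ] glow [365.375 204.125]
```

View pics/lamp.png

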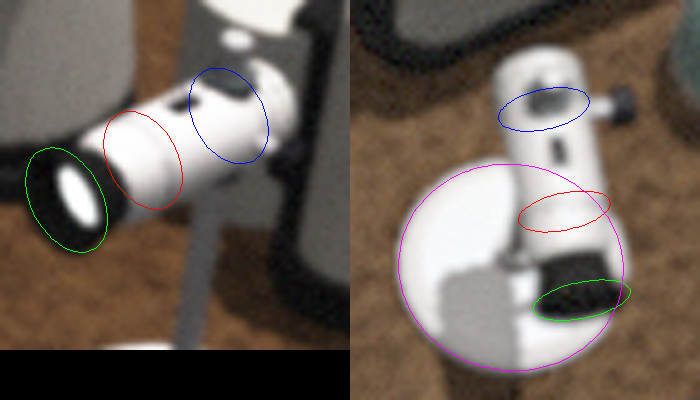

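Call:
{"op": "servo_tool", "data": {
  "targets": [
    [1.5,-1.5,0,0],
    [4,-4,0,0],
    [5.2,-5.2,0,0],
    [5.3,-5.3,0,0],
    [5.3,-5.3,0,0],
    [5.3,-5.3,0,0]
  ]
}}

```text
time: 17.35
tool_pos: [0.4874, 0.0463, 0.1372]
ee_rot: [3.142, -0.0, 2.595]
wrist_force: [-0.2, -0.6, -0.5]
width: 0.0755
finger_force: 0.0
```

```bash
python3 - <<'E'
from h import *
go([.488,.0464,.058],2.595)
E
```

```text
t 17.35 pos [0.4874 0.0463 0.1372] rot [ 3.142 -0.     2.595] shift [-0.05  0.04  7.92] turn -0.0 j6 -1.05 w 0.0755
```

Call:
{"op": "servo_tool", "data": {
  "targets": [
    [0,0,2.5,0],
    [0,0,5,0],
    [0,0,7.2,0],
    [0,0,7.9,0],
    [0,0,7.9,0],
    [0,0,7.9,0]
  ]
}}

```text
time: 18.1
tool_pos: [0.4878, 0.0463, 0.0596]
ee_rot: [3.14, 0.002, 2.595]
wrist_force: [-0.4, -0.1, 0.0]
width: 0.0756
finger_force: 0.0
```

Call:
{"op": "servo_tool", "data": {
  "targets": [
    [0,0,0,0],
    [0,0,0,0],
    [0,0,0,0],
    [0,0,0,0],
    [0,0,0,0]
  ],
  "claw": 150
}}

```text
time: 18.73
tool_pos: [0.4873, 0.0465, 0.0589]
ee_rot: [3.14, 0.001, 2.595]
wrist_force: [0.5, 2.4, 1.7]
width: 0.0482
finger_force: 30.0
```

Call:
{"op": "servo_tool", "data": {
  "targets": [
    [0,0,-0.5,0],
    [0,0,-2,0],
    [0,0,-4.5,0],
    [0,0,-7.5,0],
    [0,0,-10.5,0],
    [0,0,-12.3,0],
    [0,0,-12.3,0],
    [0,0,-12.3,0]
  ]
}}

```text
time: 19.73
tool_pos: [0.4861, 0.0462, 0.1802]
ee_rot: [-3.14, -0.002, 2.595]
wrist_force: [0.4, 0.3, -2.4]
width: 0.0482
finger_force: 30.0
```

```bash
python3 - <<'E'
from h import *
go([.5400,-.2222,.178],2.952)
E
```

```text
t 19.725 pos [0.4861 0.0462 0.1802] rot [-3.140e+00 -2.000e-03  2.595e+00] shift [-18.56 -20.12   0.21] turn -20.5 j6 -1.05 w 0.0482
```

Call:
{"op": "servo_tool", "data": {
  "targets": [
    [-1.6,-1.8,0,-2],
    [-4.7,-5.1,0,-5],
    [-7.9,-8.6,0,-9],
    [-11.1,-12,0,-13],
    [-14.3,-15.5,0,-17],
    [-17,-18.4,0,-19.5],
    [-18.5,-20.1,0.1,-20.5],
    [-18.5,-20.1,0.1,-20.5]
  ]
}}

```text
time: 20.72
tool_pos: [0.5395, -0.2226, 0.178]
ee_rot: [3.14, -0.004, 2.95]
wrist_force: [0.5, 0.1, -1.6]
width: 0.048
finger_force: 30.0
```

Call:
{"op": "servo_tool", "data": {
  "targets": [
    [0,0,0,0],
    [0,0,0,0],
    [0,0,0,0]
  ]
}}

```text
time: 21.1
tool_pos: [0.5404, -0.2207, 0.1807]
ee_rot: [3.141, 0.0, 2.954]
wrist_force: [0.2, 0.9, -1.5]
width: 0.0481
finger_force: 30.0
```

```bash
python3 - <<'E'
from h import *
import lamp
go([.5866,-.2314,.179],2.952)
s=snapshot('scene');cv2.imwrite('pics/s2.png',s);t=snapshot('top');cv2.imwrite('pics/t2.png',t)
c=camera_model('wrist');w=snapshot('wrist');cv2.imwrite('pics/w6.png',w)
p=[.7147,-.2565,-.1976,.1822]
print('rim bb wrist',bb(proj(c,lamp.rim(p))).round(),'back',bb(proj(c,lamp.rim(p,.0215,.03))).round(), 'top cup apex',proj(c,lamp.rim(p,0)[0]+[0,0,.0225]).round())
g=cv2.cvtColor(w,cv2.COLOR_BGR2HSV)
print(w.shape);print(cv2.resize(w[240:400,180:380].max(2),(25,20),interpolation=cv2.INTER_AREA))
E
```

```text
t 21.1 pos [ 0.5404 -0.2207  0.1807] rot [3.141 0.    2.954] shift [-4.74 -0.19  0.17] turn 0.1 j6 -1.87 w 0.0481
rim bb wrist [237. 361. 313. 422.] back [240. 399. 310. 462.] top cup apex [[275. 422.]]
(420, 560, 3)
[[213 217 196 151 103 100  76 113 117 126 133 137 139 139 138 134 123  76
   99 103 107 112 123 118 118]
 [158 169 152 107  99  99  59 116 128 136 142 145 148 148 147 144 137  89
   82  99 101 127 127 120 109]
 [118 124 104 100  99  84  77 124 135 143 149 153 155 156 155 152 146 124
   58  99  99 109 118 111 102]
 [128 112  97  99  99  61  93 130 142 150 156 161 164 163 161 158 152 141
   44  98  99 102 125 121 119]
 [113 115  99  99  99  39  94 135 146 154 161 170 175 171 167 163 157 144
   37  80  99  99 118 135 133]
 [115 103  99  99  82  33  89 137 149 157 165 177 188 180 171 166 159 141
   32  56  99  99 101 117 126]
 [121  99  99  99  59  33 103 135 150 159 165 174 186 179 172 167 159 140
   51  35  96  99  99 101 119]
 [101  99  99  98  37  46 129 131 147 158 165 169 175 174 171 165 148 126
   78  30  77  99  99 100  75]
 [ 97  98  99  82  33  71 149 237 173 152 1
[... 517 characters left out ...]
71  71  71  71  71  71  71  71  71  71
   71  71  71  71  71  71  71]
 [ 78  78  78  78  78  78  79  79  79  79  79  79  79  79  79  79  79  79
   79  79  78  79  78  78  78]
 [ 79  79  79  79  79  79  79  79  80  79  79  79  80  79  80  80  79  79
   79  79  79  79  79  79  79]
 [ 56  98  98 100 103 115 102  83  40  42  44  44  44  43  41  39  96 115
  109 118 119  95  89  70  56]
 [ 47 103 105 112 109 113 116  69  31  35  36  36  35  35  33  29  71 125
  117 128 125 102  92  63  36]
 [ 41 103 102 115 110 109 100  66  30  47 160 220 216 141  36  28  65 111
  119 116 103 108  92  59  33]
 [ 36 101 102 123 114 127  94  89  29 189 247 247 247 247 162  28  73 109
  113 108 116 106  92  53  33]]
```

```bash
python3 - <<'E'
from h import *
import lamp
w=cv2.imread('pics/w6.png').max(2);c=camera_model('wrist')
p=[.7147,-.2565,-.1976,.1822];R=proj(c,lamp.rim(p))
for r in range(370,420,6):
    row=w[r];k=np.where(row[215:340]<55)[0]+215
    d=R[np.abs(R[:,1]-r)<3.5]
    print(r,k.min(),k.max(),'glow',(np.where(row[240:310]>130)[0]+240)[[0,-1]] if (row[240:310]>130).any() else None,'model',d[:,0].min().round() if len(d) else 0,d[:,0].max().round() if len(d) else 0)
go([.5866,-.2314,.179],2.952)
# scene/top: egg position now, from the difference to the empty shot
E
```

```text
370 244 306 glow None model 246.0 306.0
376 242 309 glow None model 241.0 310.0
382 240 311 glow None model 239.0 312.0
388 240 311 glow [262 288] model 238.0 313.0
394 241 310 glow [255 295] model 238.0 313.0
400 244 309 glow [240 298] model 239.0 313.0
406 245 306 glow [260 293] model 241.0 311.0Traceback (most recent call last):
  File "<stdin>", line 8, in <module>
    return umr_minimum(a, axis, None, out, keepdims, initial, where)
ValueError: zero-size array to reduction operation minimum which has no identity
```

Call:
{"op": "servo_tool", "data": {
  "targets": [
    [-0.8,0,0.1,0],
    [-1.8,-0.1,0.1,0],
    [-2.8,-0.1,0.2,0],
    [-3.5,-0.2,0.2,0],
    [-4,-0.2,0.2,0],
    [-4,-0.2,0.2,0],
    [-4,-0.2,0.2,0],
    [-4,-0.2,0.2,0]
  ]
}}

```text
time: 22.25
tool_pos: [0.5791, -0.2311, 0.1786]
ee_rot: [3.142, 0.0, 2.953]
wrist_force: [0.1, 0.0, -0.7]
width: 0.0482
finger_force: 30.0
```

```bash
python3 - <<'E'
from h import *
go([.5866,-.2314,.178],2.952)
o=get_obs();c=camera_model('wrist');w=snapshot('wrist');cv2.imwrite('pics/w7.png',w)
t=snapshot('top');cv2.imwrite('pics/t3.png',t);s=snapshot('scene');cv2.imwrite('pics/s3.png',s)
go([.5866,-.2314,.178],2.952)
# egg in wrist view: shell rows/cols at mid height vs model held at TCP+4mm
e=o['tool_pos']+[0,0,.004];print('egg model bb',bb(proj(c,eggpts(e,True))).round())
h=cv2.cvtColor(w,cv2.COLOR_BGR2HSV);col=w[150:340,277].max(1);print(col[::6])
row=w[270,200:360].max(1);print(row[::5])
# wells check in the scene/top pictures: cream blobs
import lamp
p=[.7147,-.2565,-.1976,.1815];R=proj(c,lamp.rim(p));print('rim bb',bb(R).round())
g=w.max(2)
for r in range(368,420,6):
    k=np.where(g[r,215:340]<55)[0]+215;print(r,(k.min(),k.max()) if len(k) else None,end=' ')
E
```

```text
t 22.25 pos [ 0.5791 -0.2311  0.1786] rot [3.142 0.    2.953] shift [-0.74  0.11  0.06] turn 0.0 j6 -1.85 w 0.0482
t 22.4 pos [ 0.5792 -0.2312  0.1786] rot [-3.142  0.     2.953] shift [-0.74  0.12  0.06] turn 0.0 j6 -1.85 w 0.0482
egg model bb [230. 219. 325. 321.]
[ 70  67  66  66  64 115 124 122 124 110  99 117 100 109 120 129 134 141
 146 153 160 166 178 181 177 164 162 158 147  34  35  52]
[ 95  95  94  94  98  30  89 116 126 133 139 144 148 151 155 158 159 159
 157 155 154 152 149 143 135  32  30  95  95  95  95  95]
rim bb [240. 310. 320. 362.]
368 None 374 (np.int64(257), np.int64(303)) 380 (np.int64(267), np.int64(334)) 386 (np.int64(315), np.int64(317)) 392 (np.int64(241), np.int64(315)) 398 (np.int64(226), np.int64(332)) 404 (np.int64(229), np.int64(334)) 410 (np.int64(215), np.int64(325)) 416 None
```

Call:
{"op": "servo_tool", "data": {
  "targets": [
    [-0.2,0,0,0],
    [-0.4,0.1,0,0],
    [-0.6,0.1,0,0],
    [-0.7,0.1,0,0],
    [-0.7,0.1,0,0],
    [-0.7,0.1,0,0],
    [-0.7,0.1,0,0],
    [-0.7,0.1,0,0]
  ]
}}

```text
time: 23.4
tool_pos: [0.5863, -0.2315, 0.1785]
ee_rot: [3.142, 0.0, 2.953]
wrist_force: [-0.7, 0.3, 0.5]
width: 0.048
finger_force: 30.0
```

```bash
python3 - <<'E'
from h import *
import lamp
go([.5866,-.2314,.178],2.952);o=get_obs();print(o['wrist_force'])
s=snapshot('scene').astype(int);t=snapshot('top');b=cv2.imread('pics/scene0.png').astype(int)
e=o['tool_pos']+[0,0,.004]
print('egg scene bb',bb(proj(C['scene'],eggpts(e,True))).round(1),'egg ctr',proj(C['scene'],e).round(1))
print('rim scene bb',bb(proj(C['scene'],lamp.rim([.7147,-.2565,-.1976,.1815]))).round(1))
x0,y0=325,180
print('cols',list(range(x0,385,2)))
for r in range(y0,230,3): print(r,s[r,x0:385:2].max(1).tolist())
E
```

```text
t 23.4 pos [ 0.5863 -0.2315  0.1785] rot [3.142 0.    2.953] shift [-0.03  0.01  0.05] turn 0.0 j6 -1.85 w 0.048
[-0.71326783  0.32322841  0.46270265]
egg scene bb [338.9 196.7 363.9 227.9] egg ctr [[351.4 210.7]]
rim scene bb [354.6 194.4 371.  215.2]
cols [325, 327, 329, 331, 333, 335, 337, 339, 341, 343, 345, 347, 349, 351, 353, 355, 357, 359, 361, 363, 365, 367, 369, 371, 373, 375, 377, 379, 381, 383]
180 [21, 30, 27, 42, 85, 90, 89, 88, 87, 85, 88, 85, 92, 65, 39, 24, 41, 56, 54, 41, 31, 24, 24, 30, 46, 58, 63, 59, 62, 65]
183 [17, 19, 19, 43, 87, 94, 93, 90, 85, 72, 52, 61, 109, 114, 63, 20, 19, 25, 35, 62, 90, 62, 31, 19, 19, 24, 33, 46, 53, 52]
186 [44, 57, 83, 107, 92, 90, 85, 90, 55, 21, 17, 68, 110, 111, 59, 23, 18, 21, 26, 102, 80, 62, 53, 32, 55, 73, 37, 20, 20, 32]
189 [123, 127, 125, 143, 86, 90, 88, 85, 50, 17, 19, 77, 108, 111, 110, 90, 55, 29, 24, 71, 54, 42, 50, 58, 77, 86, 83, 86, 74, 79]
192 [79, 102, 119, 112, 31, 36, 79, 85, 42, 22, 25, 77, 95, 106, 96, 98, 101, 80, 61, 71, 86, 89, 82, 89, 92, 87, 87, 94, 93, 88]
195 [82, 76, 94, 71, 22, 36, 86, 82, 31, 18, 15,
[... 937 characters left out ...]
 116, 108, 98, 95, 101, 106, 105, 106, 108, 104, 108, 102, 89, 86, 89, 89, 87, 102, 102, 103, 97, 103, 101, 112, 118]
219 [124, 123, 108, 103, 123, 117, 110, 115, 101, 95, 99, 102, 105, 104, 107, 102, 93, 88, 89, 87, 90, 93, 109, 112, 113, 107, 98, 99, 104, 111]
222 [110, 103, 105, 114, 113, 119, 117, 115, 114, 98, 97, 104, 100, 104, 104, 102, 87, 88, 90, 89, 98, 113, 116, 104, 97, 105, 111, 99, 88, 97]
225 [116, 104, 91, 95, 107, 108, 100, 102, 105, 109, 98, 98, 97, 97, 96, 95, 92, 90, 97, 108, 116, 105, 107, 115, 119, 121, 123, 122, 116, 111]
228 [98, 99, 99, 104, 117, 113, 95, 104, 116, 113, 112, 113, 110, 111, 98, 108, 108, 108, 112, 118, 122, 125, 124, 119, 122, 122, 117, 112, 117, 109]
```

```bash
python3 -c "
from bench import *
print(get_obs()['qvel'].round(4));print(close_job())"
```

```text
[ 0.0009 -0.001  -0.0003 -0.0002  0.0002  0.    ]
the job is handed in; nothing more can be done
None
```

Job handed in; no pass/fail result came back. Both cup eggs stand upright and let go in empty wells, the other hen's eggs were left alone, and the duck egg is held upright and steady, centred on the lamp cup at an estimated 8 mm gap (uncertain by about 3 mm), with no sign of touching.

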